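# Set the plant-stand leg to its mark and squeeze the cam lever shut

### The arm

A 6-joint arm with a two-finger parallel gripper is mounted at the origin on the work surface. World frame = base frame: x ahead of the robot, y to its left, z up, the work surface at z = 0. Lengths are in m, angles in rad, forces in N, time in s.
With the tool pointing down it reaches from about 0.25 to 0.775 m from the base axis. Payload 8.9 kg.
Tool frame: the origin (TCP) lies midway between the tips of the shut fingers; the grasp point (between the pads) lies 19 mm behind it; z points along the fingers, y is the line along which they close (so a half turn about z gives the same grasp; the last joint's range is limited). The gripper opens to 85 mm and grips with 20 to 120 N. Pads are 22 mm wide; open, the fingers measure 114 mm over their backs; the gripper's body (76 mm by 85 mm) begins 54 mm behind the grasp point. The pads swing forward as they close: fully open they stand 13 mm farther back than shut.
Start: joints at [-1.352, 0.291, -0.153, 1.127, 0, 1.431], TCP at [0.184, -0.492, 0.231] pointing down, gripper open.
Joint ranges: [-2.52, 2.52], [-0.91, 1.74], [-1.3, 1.37], [-1.96, 2.02], [-1.52, 1.47], [-3.14, 3.14]. Speed limits (rad/s): [2.22, 2.22, 2.79, 3.14, 3.14, 3.14].

### API

Orientations are given as a rotation vector (axis times angle).
In Python, from cell import state, get_image, robot gives the robot as it stands.
- The arm moves only by the tool drive_tool, never from a script. Its argument "deltas" is a list of rows, each a list of 4 numbers: the shift along the tool's x, y, z in units of 25 mm (1.0 is 25 mm), then the turn about the tool's z in units of 5 degrees (1.0 is 5 degrees). A call has 1 to 5 rows; each row is the pose to reach, as a shift and turn from the pose commanded when the call began, along the tool's axes at that moment; what a row does not reach only later rows make up. A row lasts 1/12 s, in which the tool goes at most 41.7 mm and 7.16 degrees, less where a joint would pass 70% of its speed; a pose out of reach is approached as far as the arm can. A call with a gripper value outside its range is refused whole. "grip" is the opening, from 0 (shut) to 1 (fully open), set as the call begins (left out, the last holds). The fingers move at their own pace and stop on an object; the grip force is fixed at half the most. Time passes only in rows, so rows that repeat a pose let the fingers close. It gives the time, the measured TCP pose, the force, the opening and the grip force at its end, in the units of the state.
- state(): the state, without advancing time (a new reading comes with each control period).
- get_image(name): name is "scene" or "top" or "wrist"; returns a dict with "pixels" (384x512x3 uint8, blue, green, red), "z_map" (384x512 float32, m along the optical axis (not along the pixel's ray), 0 where there is no reading), "fov_y" (degrees; the focal length in pixels is half the picture's height over the tangent of half this angle, whatever the lens; pixels are square), "cx", "cy" (the principal point, pixels), "rvec" (rotation vector, rad) and "tvec" (3), from world to camera coordinates, as OpenCV has them. Camera axes: x right, y down, z forward; pixel columns grow to the right and rows downward; lengths in m; the calibration is good to about 2 mm. A picture is of the moment at which its call begins.
- robot.close_job(): hands the job in; it is judged then, once.
The state is a dict: "time_s": time; "joints": joint angles; "dq": joint speeds; "tau": joint torques, N m; "tcp_pos": TCP position; "ee_rot": TCP orientation; "ft_force": force on the tool from outside, world axes, zero at the start; "torque": the same for the moment, N m; "gripper_width": opening from 0.0 (shut) to 1.0 (fully open); "grip_force": force on a finger pad.
Only numpy, scipy, OpenCV 4.12 (cv2) and the standard library are available. Lean on these libraries where they do the work, as an engineer would, in place of code of your own. Each camera call takes 0.05 s, during which the arm holds its last target. There are 200 camera calls.

### The job

The telescopic leg of a folding plant stand lies in its wooden holder, cam lever open. With the lever still open, draw the leg out against its spring until its pointer lines up with the fixed length mark, pause there, and then, keeping the pointer on the mark all the while, squeeze the lever fully closed against its block with one hand, gently (never 30 N or more on block or lever). Finish while still holding: block and closed lever stay squeezed between the fingers with the pointer on the mark, nothing is let go, and the other things on the bench are left where they are.

Things in the scene. Friction and masses are not known exactly. Their poses are not given: they have to be found in the camera images.
- holder: Wooden board 100 x 440 x 18 mm fixed to the bench. Origin: centre of underside; x across, y along = the way the leg slides OUT, z up. At y -195 mm an end block (76 mm high) clamps a 16 mm square bar, axis 50 mm above the bench, that runs to +y into the leg's hollow sleeve (28 wide, 26 high, 175 long, rubber foot at +y end). Collar at the sleeve's mouth: 40 wide, 36 long, top at 67 mm.
- leg (a joint): How far the leg is drawn out along the holder's +y, m, 0 to 0.13; 0 = pushed home, where it starts. A spring pulls it back towards 0 with 2 to 3.3 N (friction 0.8 N), so it slides back whenever it is not held, the lever being closed or not.
- block (a point): Top centre of the upright black block on the collar, rigid with the leg: 26 wide (x), 20 long (y, slide direction), 48 mm high, 67 to 115 mm above the bench. Axes as the holder's. Its -y face (10 mm behind this point) is free: a finger behind it can push the leg out. Apart from the lever nothing else of the leg rises above 67 mm.
- leg_pointer (a point): Tip of the thin pointer fin (3 mm thick) that sticks out of the collar to +x; at the block's middle along y, 38 mm to +x of it, 60 mm above the bench. Axes as the holder's.
- lever (a joint): Cam lever angle, rad: 0 = fully closed, upright and flat against the block's +y face (rigid stop); grows to 0.5 as it leans away to +y. Starts at 0.32 to 0.45, stays where it is left (stiff hinge, 0.07 N m: a squeeze of 3 to 7 N near the tip moves it).
- lever_tip (a point): Rounded free end of the aluminium lever blade (22 wide, 6 thick, 45 mm long; 111 to 116 mm above the bench). Its hinge axis runs along x, 13 mm to +y of the block's middle, 71 mm above the bench; z runs along the blade. Closed, its outer face is 16 mm to +y of the block's middle: block and blade together measure 26 mm along y; at 0.45 rad about 46 mm.
- mark_tip (a point): Tip of the length mark: thin steel pointer (3 mm) on a 63 mm high post fixed at the board's +x side, pointing to -x, 60 mm above the bench. Axes as the holder's. The leg is at length when leg_pointer has the same y along the holder (about 1 mm then parts the tips in x). It lies 40 to 95 mm out from where the leg starts.
- pot: White ceramic pot, 100 mm wide, 95 mm high, loose bystander. Origin: centre of underside, as for all below.
- scoop: Aluminium soil scoop, 200 mm long, 32 mm high, loose bystander.
- mallet: Wooden mallet lying down, 220 mm long, 50 mm high, loose bystander.
- root_hook: Steel root hook with wooden handle, 230 mm long, 22 mm high, loose bystander.
- jar: Glass jar, 64 mm wide, 85 mm high, loose bystander.
- saucer: Terracotta saucer, 120 mm wide, 20 mm high, loose bystander.
- tile_offcut: Square tile, 50 x 50 x 10 mm, loose bystander.

How it is judged:
On the way:
1. the fingers hold the leg out on the length mark (within 4 mm) with the lever still open (y of leg_pointer in the frame of mark_tip between -0.004 and 0.004 m and value of joint lever above 0.25 rad and contact force between the fingers and leg_c4 above 0.5 N), for 0.3 s.
At the end, for the whole second after the job is handed in: Leg pointer within 4 mm of the length mark along the slide and still, lever within 0.06 rad of fully closed, and the fingers pressing on both the block and the lever blade with more than 1.5 N each (y of leg_pointer in the frame of mark_tip between -0.004 and 0.004 m and value of joint lever below 0.06 rad and contact force between the fingers and leg_c4 above 1.5 N and contact force between the fingers and lever above 1.5 N and velocity of joint leg between -0.01 and 0.01 m/s); the arm keeps its last pose, push and grip.
It fails at once if the lever is swung in (below 0.2 rad) while the leg is more than 6 mm off the mark (value of joint lever below 0.2 rad and not (y of leg_pointer in the frame of mark_tip between -0.006 and 0.006 m)).
It fails at once if block or lever is pressed with more than 30 N (contact force between the fingers and leg_c4 above 30 N or contact force between the fingers and lever above 30 N).
It fails at once if another thing on the bench is shifted by more than 20 mm (distance of any of pot, scoop, mallet, root_hook, jar, saucer, tile_offcut from where it was at the start of the episode above 0.02 m).
It also fails if it takes over 54 s, if anything falls off the work surface, if the arm or the gripper's body presses on something with over 40 N, if the wrist force passes 120 N, or if a joint passes its speed limit or range.

## Working session

There is one attempt and no reset: what is moved stays moved. The work goes in short steps, Python scripts to look and compute and a tool call to move; the robot and the scene stay as the last step left them, time stands still between calls to the robot, and variables do not carry over. Pictures are saved under pics/ and viewed, at most 10 in all, crops included, and the job is handed in when it is done.

Besides the shell and the picture viewer there is one more tool, called by a JSON object that holds its "method" and its "body", one argument or row to a line. drive_tool: Moves the arm, as the interface text tells. Its arguments: {"type":"object","properties":{"deltas":{"type":"array","items":{"type":"array","items":{"type":"number"}}},"grip":{"type":"number"}},"required":["deltas"]}

```bash
mkdir -p pics
cat > h.py <<'E'
import numpy as np, cv2
from cell import state, get_image, robot
def load(n):
    d=get_image(n); np.savez(f'pics/{n}.npz',**{k:np.asarray(v) for k,v in d.items()}); return d
def cam(d):
    f=192/np.tan(np.radians(float(d['fov_y']))/2); R=cv2.Rodrigues(np.asarray(d['rvec'],float))[0]
    return f,R,np.asarray(d['tvec'],float).ravel()
def cloud(d):
    f,R,t=cam(d); v,u=np.mgrid[0:384,0:512]; z=d['z_map']
    P=np.stack([(u-d['cx'])/f*z,(v-d['cy'])/f*z,z],-1)
    return (P-t)@R
def ray(d,u,v,h):
    f,R,t=cam(d); c=-R.T@t; r=R.T@np.array([(u-d['cx'])/f,(v-d['cy'])/f,1]); return c+r*(h-c[2])/r[2]
E
python3 - <<'E'
from h import *
print(state())
ims=[]
for n in("scene","top"):
    d=load(n); cv2.imwrite(f'pics/{n}0.png',d['pixels']); f,R,t=cam(d); print(n,f,-R.T@t,R[2])
a=cv2.imread('pics/scene0.png');b=cv2.imread('pics/top0.png')
cv2.imwrite('pics/both0.png',cv2.resize(np.vstack([a,b]),None,fx=.78,fy=.78))
E
```

```text
{'time_s': 0.0, 'joints': array([-1.35232660e+00,  2.91285902e-01, -1.54113806e-01,  1.12668793e+00,
        1.45018454e-05,  1.43148742e+00]), 'dq': array([-1.48507498e-03,  3.51517663e-04,  7.39952099e-05,  2.47804164e-04,
       -1.34294446e-03,  3.17190334e-04]), 'tau': array([-4.94473570e-03, -5.37137747e+01,  3.31378019e+01,  1.54560199e-02,
       -6.35971774e-04,  2.57115187e-05]), 'tcp_pos': array([ 0.18376235, -0.49133357,  0.23073405]), 'ee_rot': array([-3.09018863e+00, -5.58775004e-01,  5.74781663e-05]), 'ft_force': array([-0.0224836 ,  0.10063985, -0.36145702]), 'torque': array([-0.02419672, -0.04080751, -0.02368013]), 'grip_force': 0.0, 'gripper_width': 0.9989942747385134}
scene 454.0635845493002 [1.20858109 0.04921559 0.91905505] [-0.61328276 -0.03200033 -0.78921494]
top 461.1073481519191 [0.48571945 0.01548581 1.3988271 ] [ 6.43907977e-02  3.72997432e-04 -9.97924690e-01]
```

View pics/top0.png

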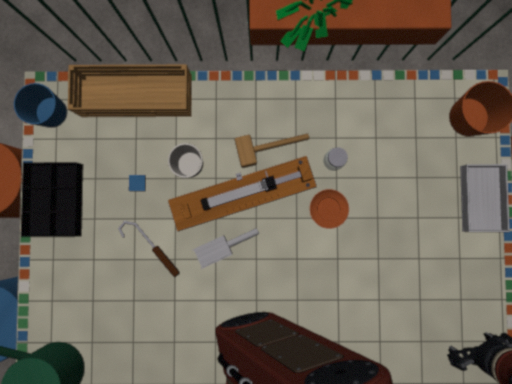

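View pics/scene0.png

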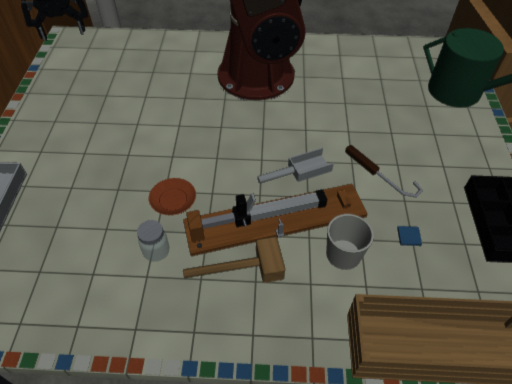

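Top view: the holder runs from its end block near (305,170) to its free end near (185,212), so its +y points left in the image. The collar and block are near (268,184) and the mark post near (238,176). The scene view agrees: block at (242,208), mark at (280,228).

Run:
```python
from h import *
d=dict(np.load('pics/top.npz')); s=dict(np.load('pics/scene.npz'))
P=cloud(d); hsv=cv2.cvtColor(d['pixels'],cv2.COLOR_BGR2HSV)
print(hsv[200,180],hsv[172,300])
# board mask: brown & height ~18mm
m=((abs(P[...,2]-.018)<.008)&(hsv[...,1]>100)&(hsv[...,0]<25)).astype(np.uint8)
m[:, :160]=0;m[:,325:]=0;m[:145]=0;m[240:]=0
n,l,st,_=cv2.connectedComponentsWithStats(m); print(st)
r=cv2.minAreaRect(np.argwhere(m)[:,::-1].astype(np.float32)); print(r)
c=cv2.boxPoints(r); W=np.array([ray(d,u,v,.018)[:2] for u,v in c]); print(W, np.linalg.norm(np.diff(W,axis=0),axis=1))
C=W.mean(0); e=[W[1]-W[0],W[2]-W[1]]; y=max(e,key=np.linalg.norm); y/=np.linalg.norm(y); y*=np.sign(y[1]); x=np.array([y[1],-y[0]])
print('C',C,'y',y,np.degrees(np.arctan2(y[1],y[0])))
np.savez('pics/frame.npz',C=C,x=x,y=y)
for nm,q in(('top',d),('scene',s)):
    Q=cloud(q); L=np.stack([(Q[...,:2]-C)@x,(Q[...,:2]-C)@y,Q[...,2]],-1)
    inb=(abs(L[...,0])<.07)&(abs(L[...,1])<.23)&(q['z_map']>0)
    for lo,hi in((.05,.058),(.058,.066),(.066,.072),(.072,.1),(.1,.125)):
        k=inb&(L[...,2]>lo)&(L[...,2]<hi)
        if k.any(): print(nm,lo,k.sum(),'x',np.percentile(L[k][:,0],[1,50,99]).round(4),'y',np.percentile(L[k][:,1],[1,50,99]).round(4))
    p=inb&(L[...,0]>.022)&(L[...,2]>.04)&(L[...,1]>-.15); print(nm,np.c_[np.argwhere(p)[:,::-1],L[p].round(4)][:40])
a=cv2.resize(d['pixels'][150:220,200:320],None,fx=6,fy=6,interpolation=2); cv2.imwrite('pics/c1.png',a)
b=cv2.resize(s['pixels'][175:255,180:310],None,fx=6,fy=6,interpolation=2); cv2.imwrite('pics/c2.png',b)
```

```text
[ 15 183 120] [10 79 90]
[[     0      0    512    384 193101]
 [   255    146      1      1      1]
 [   255    150      1      1      1]
 [   168    156    148     75   3276]
 [   310    190     15     38    225]
 [   323    201      1      1      1]
 [   324    206      1      1      1]
 [   318    209      1      1      1]
 [   323    214      1      1      1]]
((245.83120727539062, 187.39935302734375), (82.39878845214844, 156.19528198242188), 88.80650329589844)
[[ 0.70392434  0.29786653]
 [ 0.7128426  -0.17366931]
 [ 0.46480636 -0.17612155]
 [ 0.45606051  0.29000794]] [0.47162016 0.24804836 0.46621153]
C [0.58440846 0.0595209 ] y [-0.01890983  0.99982119] 91.08351801280986
top 0.05 183 x [-0.059   0.0161  0.0689] y [-0.1763 -0.0925  0.2089]
top 0.058 633 x [-0.0641 -0.0213  0.0484] y [-0.1532  0.0275  0.1764]
top 0.066 124 x [-0.0615 -0.0018  0.0619] y [-0.1907 -0.0542  0.2077]
top 0.072 302 x [-0.0104  0.0363  0.0687] y [-0.1903 -0.0626  0.2155]
top 0.1 97 x [-0.0099  0.004   0.0214] y [-0.0793 -0.0651 -0.0277]
top [[ 2.010e+02  1.620e+02  6.920e-02  1.241e-01  9.270e-02]
 [ 2.
[... 4242 characters left out ...]
02]
 [ 2.390e+02  2.110e+02  2.550e-02 -7.030e-02  9.100e-02]
 [ 2.400e+02  2.110e+02  2.270e-02 -6.830e-02  8.730e-02]
 [ 2.380e+02  2.120e+02  2.270e-02 -7.290e-02  8.330e-02]
 [ 2.420e+02  2.120e+02  2.200e-02 -6.390e-02  8.270e-02]
 [ 2.400e+02  2.130e+02  2.270e-02 -6.850e-02  7.960e-02]
 [ 2.440e+02  2.130e+02  2.220e-02 -5.940e-02  7.930e-02]
 [ 2.390e+02  2.140e+02  2.280e-02 -7.080e-02  7.560e-02]
 [ 2.410e+02  2.140e+02  2.260e-02 -6.630e-02  7.550e-02]
 [ 2.420e+02  2.140e+02  2.280e-02 -6.400e-02  7.590e-02]
 [ 2.480e+02  2.140e+02  2.230e-02 -5.030e-02  7.580e-02]
 [ 3.430e+02  2.140e+02  2.920e-02  1.620e-01  9.410e-02]
 [ 3.440e+02  2.140e+02  3.060e-02  1.638e-01  9.620e-02]]
```

View pics/c2.png

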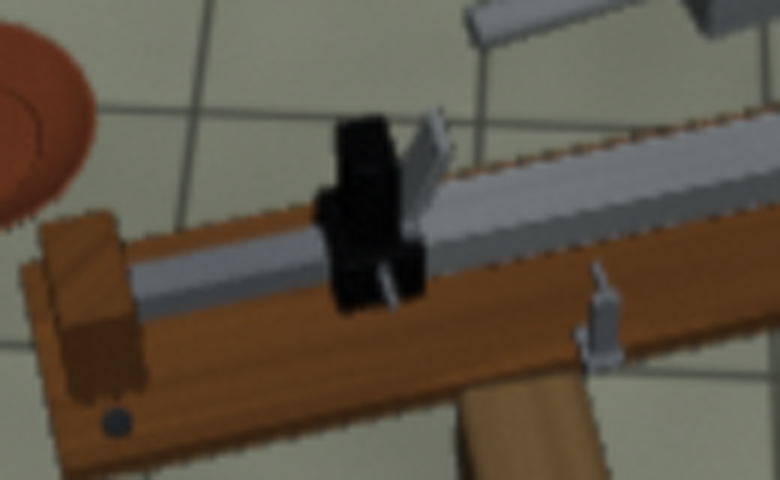

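View pics/c1.png

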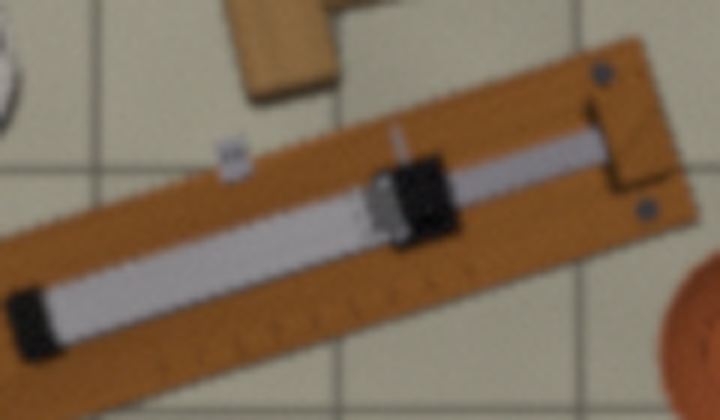

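Scene crop: the leg pointer tip is at about (245.8,225.8) px and the mark tip at about (279.5,219.2), with the lever leaning towards +y. Top crop: the fin tip is at (266,171) and the mark post at (239,176). My board mask merged with the mallet, so I'll redo the frame.

```bash
cat > m.py <<'E'
from h import *
d=dict(np.load('pics/top.npz')); s=dict(np.load('pics/scene.npz'))
hsv=cv2.cvtColor(d['pixels'],cv2.COLOR_BGR2HSV)
print('board',hsv[200,180],'mallet',hsv[150,246],hsv[160,246])
m=((hsv[...,1]>160)&(hsv[...,0]>=11)&(hsv[...,0]<25)).astype(np.uint8); m[:150]=0;m[240:]=0;m[:,:160]=0;m[:,320:]=0
n,l,st,_=cv2.connectedComponentsWithStats(m); i=1+st[1:,4].argmax(); print(st[i])
pts=np.argwhere(l==i)[:,::-1]; W=np.array([ray(d,u,v,.018)[:2] for u,v in pts],np.float32)
r=cv2.minAreaRect(W); print(r); B=cv2.boxPoints(r); C=B.mean(0)
y=max([B[1]-B[0],B[2]-B[1]],key=np.linalg.norm); y=y/np.linalg.norm(y); y*=np.sign(y[1]); x=np.array([y[1],-y[0]])
print('C',C,'y',y,'ang',np.degrees(np.arctan2(y[1],y[0])))
np.savez('pics/frame.npz',C=C,x=x,y=y)
loc=lambda p:np.array([(p[:2]-C)@x,(p[:2]-C)@y]).round(4)
print('scene pointer',loc(ray(s,245.8,225.8,.06)),'mark',loc(ray(s,279.5,219.2,.06)))
print('top pointer',loc(ray(d,266,171.2,.06)),'mark post',loc(ray(d,239.2,175.8,.063)))
for nm,q in(('top',d),('scene',s)):
    Q=cloud(q); L=np.stack([(Q[...,:2]-C)@x,(Q[...,:2]-C)@y,Q[...,2]],-1)
    for lo,hi in((.105,.125),):
        k=(abs(L[...,0])<.05)&(abs(L[...,1])<.2)&(L[...,2]>lo)&(L[...,2]<hi)
        g=q['pixels'].max(-1)
        for t,kk in(('dark',k&(g<50)),('light',k&(g>=60))): print(nm,t,kk.sum(),'x',np.percentile(L[kk][:,0],[2,50,98]).round(4),'y',np.percentile(L[kk][:,1],[2,50,98]).round(4))
E
python3 m.py
```

```text
board [ 15 183 120] mallet [ 16 135 132] [ 17 133 128]
[ 169  157  146   73 3166]
((0.5671878457069397, 0.07211972773075104), (0.09383115917444229, 0.43173354864120483), 17.857406616210938)
C [0.56718785 0.07211973] y [-0.30664915  0.9518226 ] ang 107.85741
scene pointer [ 0.039  -0.0824] mark [ 0.0415 -0.0029]
top pointer [ 0.0355 -0.0879] mark post [ 0.0465 -0.0094]
top dark 67 x [-0.0139 -0.0013  0.0111] y [-0.0949 -0.0858 -0.0762]
top light 22 x [-0.0105 -0.0007  0.009 ] y [-0.0621 -0.0586 -0.0549]
scene dark 109 x [-0.0094  0.0059  0.0154] y [-0.0938 -0.0846 -0.0746]
scene light 32 x [-0.0094  0.0037  0.0132] y [-0.0601 -0.057  -0.053 ]
```

{"method": "drive_tool", "body": {
  "deltas": [
    [1.3,-0.75,0,0],
    [2.6,-1.5,0,0],
    [3.9,-2.25,0,0],
    [5.2,-3,0,0],
    [6.5,-3.75,0,0]
  ],
  "grip": 0.8
}}

```text
time_s: 0.52
tcp_pos: [0.3038, -0.3454, 0.2311]
ee_rot: [-3.091, -0.558, 0.0]
ft_force: [1.1, -0.8, 0.5]
gripper_width: 0.797
grip_force: 0.0
```

{"method": "drive_tool", "body": {
  "deltas": [
    [1.3,-0.75,0,0],
    [2.6,-1.5,0,0],
    [3.9,-2.25,0,0],
    [5.2,-3,0,0],
    [6.5,-3.75,0,0]
  ]
}}

```text
time_s: 0.93
tcp_pos: [0.4233, -0.2005, 0.2312]
ee_rot: [-3.091, -0.559, 0.0]
ft_force: [0.7, -0.8, 0.1]
gripper_width: 0.803
grip_force: 0.0
```

{"method": "drive_tool", "body": {
  "deltas": [
    [1.3,-0.75,0,0],
    [2.6,-1.5,0,0],
    [3.9,-2.25,0,0],
    [5.2,-3,0,0.53],
    [6.5,-3.75,0,0.53]
  ]
}}

```text
time_s: 1.35
tcp_pos: [0.5427, -0.0557, 0.2311]
ee_rot: [-3.104, -0.484, 0.001]
ft_force: [1.1, -1.4, 0.4]
gripper_width: 0.8
grip_force: 0.0
```

```bash
cat > rep.py <<'E'
from h import *
from scipy.spatial.transform import Rotation as Ro
F=np.load('pics/frame.npz'); C,x,y=F['C'],F['x'],F['y']
s=state(); R=Ro.from_rotvec(s['ee_rot']).as_matrix(); p=s['tcp_pos']
print('t',s['time_s'],'local',((p[:2]-C)@x).round(4),((p[:2]-C)@y).round(4),'z',p[2].round(4),'tooly ang',np.degrees(np.arctan2(R[1,1],R[0,1])).round(2),'g',s['gripper_width'],'gf',s['grip_force'],'ft',s['ft_force'].round(2))
def want(lx,ly,z):
    q=np.r_[C+lx*x+ly*y,z]; print('units',(R.T@(q-p)/.025).round(2))
want(0,-.072,.15)
E
python3 rep.py
```

```text
t 1.35 local -0.0625 -0.1142 z 0.2311 tooly ang -72.29 g 0.7995545460327486 gf 0.0 ft [ 1.11 -1.39  0.45]
units [ 2.5  -1.69  3.24]
```

{"method": "drive_tool", "body": {
  "deltas": [
    [0.8,-0.55,0,0],
    [1.6,-1.1,0.8,0],
    [2.5,-1.7,1.6,0],
    [2.5,-1.7,2.4,0],
    [2.5,-1.7,2.4,0]
  ]
}}

```text
time_s: 1.77
tcp_pos: [0.5864, 0.0035, 0.167]
ee_rot: [-3.101, -0.49, 0.01]
ft_force: [-1.3, 1.0, -0.7]
gripper_width: 0.802
grip_force: 0.0
```

```bash
python3 rep.py
python3 - <<'E'
from h import *
d=load('wrist'); f,R,t=cam(d); print(f,-R.T@t,R[2]); cv2.imwrite('pics/w1.png',d['pixels'])
E
```

```text
t 1.7667 local -0.0027 -0.0712 z 0.167 tooly ang -72.03 g 0.8017123540453555 gf 0.0 ft [-1.33  0.98 -0.72]
units [0.11 0.03 0.68]
285.0069525092763 [0.65837051 0.02581763 0.31015983] [-0.28450439 -0.08852461 -0.95457878]
```

View pics/w1.png

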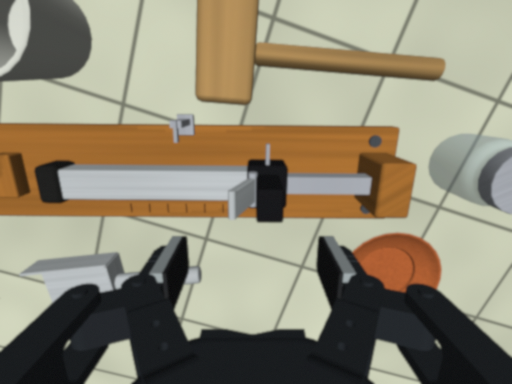

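The wrist view shows the leg pointer tip at about (267,145), the mark tip at about (176,141), the block top at about (270,205), and the lever leaning left at about (240,200). Both fingers straddle it.

```bash
cat > w.py <<'E'
from h import *
import sys
F=np.load('pics/frame.npz'); C,x,y=F['C'],F['x'],F['y']
def meas(show=False):
    d=load('wrist'); loc=lambda p:np.r_[(p[:2]-C)@x,(p[:2]-C)@y,p[2]]
    Q=cloud(d); L=np.stack([(Q[...,:2]-C)@x,(Q[...,:2]-C)@y,Q[...,2]],-1); g=d['pixels'].max(-1)
    out={}
    hsv=cv2.cvtColor(d['pixels'],cv2.COLOR_BGR2HSV)
    # thin grey strips between collar and post: intersect z=60 plane, non-wood, non-black
    v,u=np.mgrid[0:384,0:512]; f,R,t=cam(d); c=-R.T@t
    r=np.stack([(u-d['cx'])/f,(v-d['cy'])/f,np.ones_like(u)],-1)@R; k=(.06-c[2])/r[...,2]
    X=c[:2]+r[...,:2]*k[...,None]; lx=(X-C)@x; ly=(X-C)@y
    grey=(hsv[...,1]<90)&(g>70)
    for n,a,b in(('pointer',.027,.034),('mark',.042,.048)):
        m=grey&(lx>a)&(lx<b)&(abs(ly+.04)<.075); w=ly[m]
        # cluster
        w=np.sort(w); gs=np.split(w,np.where(np.diff(w)>.004)[0]+1); out[n]=[(round(float(q.mean()),4),len(q)) for q in gs if len(q)>2]
    k=(abs(L[...,0])<.03)&(L[...,1]>-.12)&(L[...,1]<.06)&(L[...,2]>.108)&(L[...,2]<.12)
    for nm,kk in(('blk',k&(g<60)),('lev',k&(g>=75))):
        if kk.sum()>5: out[nm]=(np.percentile(L[kk],[3,97],axis=0)[:,:2].round(4).tolist(),int(kk.sum()))
    return out,d
if __name__=='__main__':
    o,d=meas()
    for a in o.items(): print(*a)
    if len(sys.argv)>1: cv2.imwrite(sys.argv[1],d['pixels'])
E
python3 w.py
python3 - <<'E'
from h import *
F=np.load('pics/frame.npz'); C,x,y=F['C'],F['x'],F['y']
d=dict(np.load('pics/wrist.npz'))
for u,v in((267,146),(176,141)):
    p=ray(d,u,v,.06); print(((p[:2]-C)@x).round(4),((p[:2]-C)@y).round(4))
E
```

```text
pointer [(-0.0845, 40)]
mark [(-0.0094, 85)]
blk ([[-0.0097, -0.0932], [0.0132, -0.0752]], 868)
lev ([[-0.0121, -0.0933], [0.0113, -0.0536]], 395)
0.0359 -0.0853
0.0403 -0.0051
```

{"method": "drive_tool", "body": {
  "deltas": [
    [0.1,0,0.8,0],
    [0.1,0,1.6,0],
    [0.1,0,2.4,0],
    [0.1,0,3.2,0],
    [0.1,0,3.8,0]
  ]
}}

```text
time_s: 2.28
tcp_pos: [0.591, 0.0017, 0.0767]
ee_rot: [3.103, 0.485, 0.001]
ft_force: [0.2, 0.6, 0.4]
gripper_width: 0.796
grip_force: 0.0
```

{"method": "drive_tool", "body": {
  "deltas": [
    [0,0,0,0],
    [0,0,0,0]
  ],
  "grip": 0.72
}}

```text
time_s: 2.45
tcp_pos: [0.5909, 0.002, 0.0774]
ee_rot: [3.104, 0.486, 0.0]
ft_force: [-0.1, 0.3, 0.6]
gripper_width: 0.716
grip_force: 0.0
```

```bash
python3 rep.py;python3 w.py pics/w2.png
```

```text
t 2.45 local 0.0011 -0.074 z 0.0774 tooly ang -72.21 g 0.7163548273782011 gf 0.0 ft [-0.13  0.28  0.63]
units [-0.04 -0.08 -2.9 ]
pointer [(-0.0845, 74)]
mark [(-0.0043, 96)]
blk ([[-0.0095, -0.1057], [0.0134, -0.0432]], 3299)
lev ([[-0.011, -0.1111], [0.0123, -0.0379]], 1444)
```

View pics/w2.png

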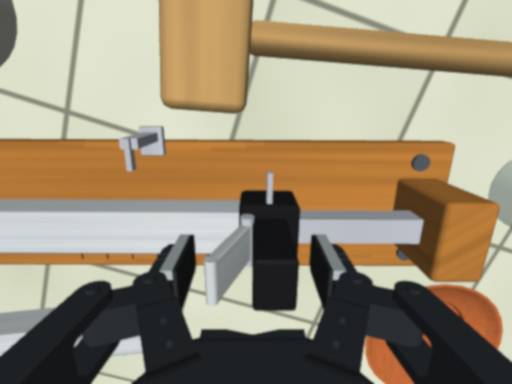

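Wrist close-up: the block (275,280) and the leaning lever (230,260) sit between the pads, with the pointer tip at (270,174) and the mark tip at (130,169). Next I push out gently with the rear finger.

{"method": "drive_tool", "body": {
  "deltas": [
    [0,-0.1,0,0],
    [0,-0.2,0,0],
    [0,-0.3,0,0],
    [0,-0.4,0,0],
    [0,-0.5,0,0]
  ]
}}

```text
time_s: 2.92
tcp_pos: [0.5874, 0.0146, 0.0769]
ee_rot: [3.102, 0.487, 0.001]
ft_force: [0.5, -2.4, 2.6]
gripper_width: 0.715
grip_force: 1.5
```

{"method": "drive_tool", "body": {
  "deltas": [
    [0,-0.1,0,0],
    [0,-0.2,0,0],
    [0,-0.3,0,0],
    [0,-0.4,0,0],
    [0,-0.5,0,0]
  ]
}}

```text
time_s: 3.33
tcp_pos: [0.5834, 0.0268, 0.0764]
ee_rot: [3.103, 0.487, 0.001]
ft_force: [1.8, -3.3, 2.9]
gripper_width: 0.722
grip_force: 1.6
```

```bash
python3 - <<'E'
from h import *
F=np.load('pics/frame.npz'); C,x,y=F['C'],F['x'],F['y']
d=dict(np.load('pics/wrist.npz'))
for u,v in((270,174),(130.5,169)):
    p=ray(d,u,v,.06); print(((p[:2]-C)@x).round(4),((p[:2]-C)@y).round(4))
E
python3 rep.py;python3 w.py
```

```text
0.0368 -0.0848
0.0399 -0.0042
t 3.3333 local 0.0016 -0.0481 z 0.0764 tooly ang -72.15 g 0.7215476732332543 gf 1.564207300543785 ft [ 1.8  -3.33  2.88]
units [-0.06  0.96 -2.94]
pointer [(-0.0699, 82)]
mark [(-0.0043, 81)]
blk ([[-0.0093, -0.0799], [0.0134, -0.0173]], 3417)
lev ([[-0.0105, -0.0854], [0.0127, -0.0121]], 1310)
```

{"method": "drive_tool", "body": {
  "deltas": [
    [0,-0.12,0,0],
    [0,-0.24,0,0],
    [0,-0.36,0,0],
    [0,-0.48,0,0],
    [0,-0.6,0,0]
  ]
}}

```text
time_s: 3.8
tcp_pos: [0.5787, 0.0412, 0.0763]
ee_rot: [3.104, 0.488, 0.001]
ft_force: [3.3, -2.1, 0.7]
gripper_width: 0.72
grip_force: 1.7
```

{"method": "drive_tool", "body": {
  "deltas": [
    [0,-0.12,0,0],
    [0,-0.24,0,0],
    [0,-0.36,0,0],
    [0,-0.48,0,0],
    [0,-0.6,0,0]
  ]
}}

```text
time_s: 4.22
tcp_pos: [0.5739, 0.0554, 0.0763]
ee_rot: [3.104, 0.487, -0.0]
ft_force: [4.1, -3.2, 0.6]
gripper_width: 0.722
grip_force: 1.7
```

{"method": "drive_tool", "body": {
  "deltas": [
    [0,-0.12,0,0],
    [0,-0.24,0,0],
    [0,-0.36,0,0],
    [0,-0.48,0,0],
    [0,-0.6,0,0]
  ]
}}

```text
time_s: 4.63
tcp_pos: [0.5693, 0.0697, 0.0763]
ee_rot: [3.104, 0.487, -0.0]
ft_force: [3.7, -2.9, 1.1]
gripper_width: 0.726
grip_force: 1.8
```

{"method": "drive_tool", "body": {
  "deltas": [
    [0,-0.12,0,0],
    [0,-0.24,0,0],
    [0,-0.36,0,0],
    [0,-0.46,0,0],
    [0,-0.5,0,0]
  ]
}}

```text
time_s: 5.05
tcp_pos: [0.5653, 0.0817, 0.0763]
ee_rot: [-3.103, -0.488, 0.0]
ft_force: [4.2, -2.3, -1.3]
gripper_width: 0.722
grip_force: 1.8
```

```bash
python3 rep.py;python3 w.py pics/w3.png
```

```text
t 5.05 local 0.0012 0.0097 z 0.0763 tooly ang -72.13 g 0.7223163094532795 gf 1.7884983122348785 ft [ 4.19 -2.35 -1.28]
units [-0.05  3.27 -2.95]
pointer [(-0.0121, 79)]
mark [(-0.0054, 71)]
blk ([[-0.0089, -0.0221], [0.0138, 0.0405]], 3427)
lev ([[-0.0106, -0.0276], [0.0124, 0.0458]], 1345)
```

View pics/w3.png

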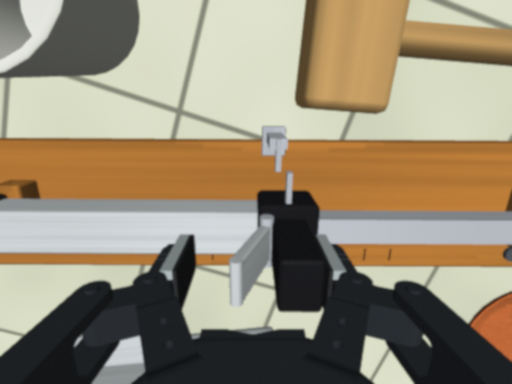

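The pointer tip is at (290,172) and the mark tip at (279,170), so about 6 mm remains.

```bash
python3 - <<'E'
s=open('w.py').read()
s=s.replace("(('pointer',.027,.034),('mark',.042,.048))","(('pointer',.027,.034),('mark',.042,.048),('p2',.030,.036),('m1',.040,.043),('m2',.043,.046))")
open('w.py','w').write(s)
E
python3 w.py
```

```text
pointer [(-0.012, 79)]
mark [(-0.0053, 71)]
p2 [(-0.0119, 70)]
m1 [(-0.0053, 42)]
m2 [(-0.0053, 35)]
blk ([[-0.0088, -0.0221], [0.0137, 0.0406]], 3426)
lev ([[-0.0107, -0.0274], [0.0123, 0.0459]], 1364)
```

{"method": "drive_tool", "body": {
  "deltas": [
    [0,-0.06,0,0],
    [0,-0.12,0,0],
    [0,-0.18,0,0],
    [0,-0.24,0,0],
    [0,-0.24,0,0]
  ]
}}

```text
time_s: 5.57
tcp_pos: [0.5633, 0.0873, 0.0762]
ee_rot: [-3.103, -0.487, 0.001]
ft_force: [1.4, -1.8, 0.1]
gripper_width: 0.72
grip_force: 1.1
```

```bash
python3 rep.py; python3 w.py; python3 -c "
from h import *
d=dict(np.load('pics/wrist.npz'));cv2.imwrite('pics/w4.png',cv2.resize(d['pixels'][110:220,210:350],None,fx=5,fy=5,interpolation=0))"
```

```text
t 5.5667 local 0.0009 0.0156 z 0.0762 tooly ang -72.15 g 0.7195881679760926 gf 1.123020127415657 ft [ 1.38 -1.8   0.15]
units [-0.04  3.5  -2.95]
pointer [(-0.0061, 86)]
mark [(-0.0046, 94)]
p2 [(-0.0061, 70)]
m1 [(-0.0052, 35)]
m2 [(-0.0054, 37)]
blk ([[-0.009, -0.0163], [0.0138, 0.0464]], 3471)
lev ([[-0.0111, -0.0216], [0.0122, 0.0516]], 1392)
```

View pics/w4.png

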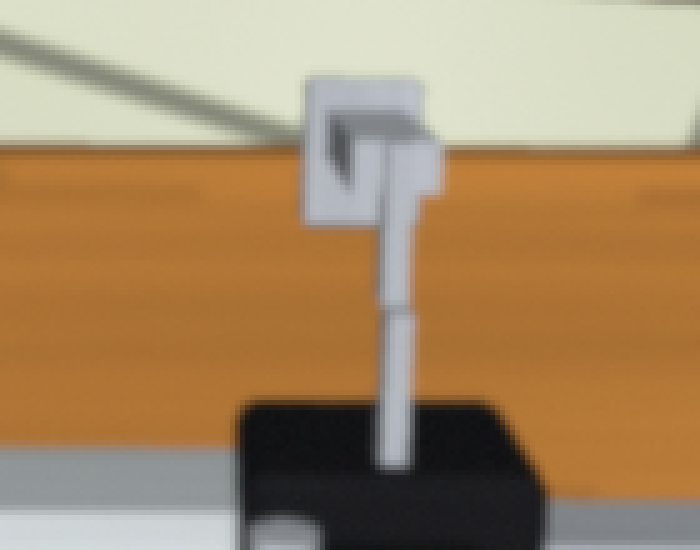

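Pointer and mark are aligned to under 1 mm. I'll pause with the lever open, then close in small steps, backing the tool off half as much so the rear pad stays put.

{"method": "drive_tool", "body": {
  "deltas": [
    [0,-0.02,0,0],
    [0,-0.02,0,0],
    [0,-0.02,0,0],
    [0,-0.02,0,0],
    [0,-0.02,0,0]
  ]
}}

```text
time_s: 6.03
tcp_pos: [0.5632, 0.0875, 0.0762]
ee_rot: [-3.103, -0.487, 0.001]
ft_force: [-1.5, -3.1, -0.4]
gripper_width: 0.72
grip_force: 1.2
```

{"method": "drive_tool", "body": {
  "deltas": [
    [0,0,0,0],
    [0,0,0,0],
    [0,0,0,0],
    [0,0,0,0]
  ]
}}

```text
time_s: 6.37
tcp_pos: [0.5634, 0.0876, 0.0762]
ee_rot: [-3.103, -0.487, 0.001]
ft_force: [-2.0, -2.5, -1.2]
gripper_width: 0.722
grip_force: 1.0
```

{"method": "drive_tool", "body": {
  "deltas": [
    [0,0.04,0,0],
    [0,0.08,0,0],
    [0,0.08,0,0]
  ],
  "grip": 0.67
}}

```text
time_s: 6.62
tcp_pos: [0.5644, 0.0855, 0.0764]
ee_rot: [3.103, 0.487, 0.001]
ft_force: [-0.5, -3.4, 1.1]
gripper_width: 0.67
grip_force: 1.4
```

```bash
python3 rep.py; python3 w.py
```

```text
t 6.6167 local 0.0014 0.0136 z 0.0764 tooly ang -72.15 g 0.6699568270752805 gf 1.3746987283229828 ft [-0.49 -3.42  1.11]
units [-0.06  3.42 -2.94]
pointer [(-0.006, 86)]
mark [(-0.0052, 83)]
p2 [(-0.0059, 70)]
m1 [(-0.0054, 34)]
m2 [(-0.0055, 34)]
blk ([[-0.0091, -0.0164], [0.0138, 0.0425]], 3476)
lev ([[-0.0112, -0.0213], [0.0126, 0.0473]], 1456)
```

{"method": "drive_tool", "body": {
  "deltas": [
    [0,0.04,0,0],
    [0,0.085,0,0],
    [0,0.085,0,0]
  ],
  "grip": 0.62
}}

```text
time_s: 6.92
tcp_pos: [0.5652, 0.0835, 0.0765]
ee_rot: [3.104, 0.487, 0.001]
ft_force: [1.2, -2.6, 1.9]
gripper_width: 0.621
grip_force: 1.4
```

{"method": "drive_tool", "body": {
  "deltas": [
    [0,0.04,0,0],
    [0,0.085,0,0],
    [0,0.085,0,0]
  ],
  "grip": 0.57
}}

```text
time_s: 7.17
tcp_pos: [0.5658, 0.0814, 0.0764]
ee_rot: [-3.104, -0.487, -0.001]
ft_force: [2.3, -2.3, 1.5]
gripper_width: 0.572
grip_force: 1.5
```

{"method": "drive_tool", "body": {
  "deltas": [
    [0,0.035,0,0],
    [0,0.07,0,0],
    [0,0.07,0,0]
  ],
  "grip": 0.53
}}

```text
time_s: 7.42
tcp_pos: [0.5661, 0.0798, 0.0763]
ee_rot: [-3.104, -0.487, -0.0]
ft_force: [2.1, -2.2, 1.2]
gripper_width: 0.531
grip_force: 1.4
```

```bash
python3 rep.py; python3 w.py
```

```text
t 7.4167 local 0.0014 0.0076 z 0.0763 tooly ang -72.15 g 0.5312092661583931 gf 1.3661524280905724 ft [ 2.12 -2.21  1.21]
units [-0.05  3.19 -2.95]
pointer [(-0.0059, 81)]
mark [(-0.0052, 81)]
p2 [(-0.006, 68)]
m1 [(-0.0052, 35)]
m2 [(-0.0052, 35)]
blk ([[-0.0091, -0.0169], [0.0138, 0.0311]], 3377)
lev ([[-0.0112, -0.0209], [0.0125, 0.0352]], 1400)
```

{"method": "drive_tool", "body": {
  "deltas": [
    [0,0.025,0,0],
    [0,0.05,0,0],
    [0,0.05,0,0]
  ],
  "grip": 0.5
}}

```text
time_s: 7.72
tcp_pos: [0.5664, 0.0787, 0.0763]
ee_rot: [-3.103, -0.487, -0.0]
ft_force: [1.7, -2.2, 1.3]
gripper_width: 0.505
grip_force: 1.2
```

{"method": "drive_tool", "body": {
  "deltas": [
    [0,0.025,0,0],
    [0,0.05,0,0],
    [0,0.05,0,0]
  ],
  "grip": 0.47
}}

```text
time_s: 7.97
tcp_pos: [0.5668, 0.0774, 0.0764]
ee_rot: [3.104, 0.487, 0.0]
ft_force: [-0.2, -2.0, 3.3]
gripper_width: 0.471
grip_force: 3.8
```

```bash
python3 rep.py; python3 w.py
```

```text
t 7.9667 local 0.0012 0.0052 z 0.0764 tooly ang -72.15 g 0.4710714581916464 gf 3.780624344944954 ft [-0.23 -2.04  3.32]
units [-0.05  3.09 -2.94]
pointer [(-0.0056, 77)]
mark [(-0.0053, 71)]
p2 [(-0.0056, 69)]
m1 [(-0.0054, 35)]
m2 [(-0.0053, 41)]
blk ([[-0.009, -0.017], [0.0138, 0.0262]], 3168)
lev ([[-0.0105, -0.0207], [0.0124, 0.0299]], 1438)
```

{"method": "drive_tool", "body": {
  "deltas": [
    [0,0.025,0,0],
    [0,0.05,0,0],
    [0,0.05,0,0]
  ],
  "grip": 0.44
}}

```text
time_s: 8.27
tcp_pos: [0.5672, 0.0762, 0.0765]
ee_rot: [3.103, 0.487, 0.0]
ft_force: [0.0, -3.1, 5.4]
gripper_width: 0.436
grip_force: 3.5
```

{"method": "drive_tool", "body": {
  "deltas": [
    [0,0.025,0,0],
    [0,0.05,0,0],
    [0,0.05,0,0]
  ],
  "grip": 0.41
}}

```text
time_s: 8.52
tcp_pos: [0.5677, 0.075, 0.0765]
ee_rot: [3.103, 0.487, 0.0]
ft_force: [0.6, -2.2, 4.7]
gripper_width: 0.408
grip_force: 3.3
```

```bash
python3 rep.py; python3 w.py
```

```text
t 8.5167 local 0.0014 0.0026 z 0.0765 tooly ang -72.15 g 0.40804597660665715 gf 3.3015610896472936 ft [ 0.59 -2.2   4.75]
units [-0.05  2.99 -2.94]
pointer [(-0.0057, 83)]
mark [(-0.0051, 78)]
p2 [(-0.0058, 69)]
m1 [(-0.0051, 35)]
m2 [(-0.0051, 35)]
blk ([[-0.009, -0.0171], [0.0138, 0.0211]], 3114)
lev ([[-0.0104, -0.0206], [0.0126, 0.0247]], 1476)
```

{"method": "drive_tool", "body": {
  "deltas": [
    [0,0.02,0,0],
    [0,0.04,0,0],
    [0,0.04,0,0]
  ],
  "grip": 0.385
}}

```text
time_s: 8.82
tcp_pos: [0.5679, 0.0742, 0.0763]
ee_rot: [-3.104, -0.487, -0.0]
ft_force: [0.1, -2.1, 5.1]
gripper_width: 0.386
grip_force: 3.1
```

{"method": "drive_tool", "body": {
  "deltas": [
    [0,0.02,0,0],
    [0,0.04,0,0],
    [0,0.04,0,0]
  ],
  "grip": 0.36
}}

```text
time_s: 9.07
tcp_pos: [0.5683, 0.0732, 0.0763]
ee_rot: [-3.104, -0.487, -0.0]
ft_force: [0.9, -3.0, 4.1]
gripper_width: 0.362
grip_force: 3.0
```

{"method": "drive_tool", "body": {
  "deltas": [
    [0,0.02,0,0],
    [0,0.03,0,0],
    [0,0.03,0,0]
  ],
  "grip": 0.345
}}

```text
time_s: 9.32
tcp_pos: [0.5685, 0.0725, 0.0763]
ee_rot: [-3.104, -0.487, -0.0]
ft_force: [1.8, -2.5, 4.5]
gripper_width: 0.346
grip_force: 2.9
```

```bash
python3 rep.py; python3 w.py
```

```text
t 9.3167 local 0.0013 -0.0 z 0.0763 tooly ang -72.15 g 0.3464638381636761 gf 2.9229042885708623 ft [ 1.76 -2.47  4.46]
units [-0.05  2.88 -2.95]
pointer [(-0.0056, 86)]
mark [(-0.0052, 68)]
p2 [(-0.0055, 70)]
m1 [(-0.0052, 30)]
m2 [(-0.0052, 30)]
blk ([[-0.0092, -0.0169], [0.0138, 0.0158]], 3081)
lev ([[-0.011, -0.0206], [0.0125, 0.0195]], 1414)
```

{"method": "drive_tool", "body": {
  "deltas": [
    [0,0.015,0,0],
    [0,0.015,0,0]
  ],
  "grip": 0.335
}}

```text
time_s: 9.53
tcp_pos: [0.5686, 0.0721, 0.0764]
ee_rot: [3.104, 0.487, 0.0]
ft_force: [2.3, -2.6, 4.4]
gripper_width: 0.338
grip_force: 3.0
```

{"method": "drive_tool", "body": {
  "deltas": [
    [0,0.015,0,0],
    [0,0.015,0,0]
  ],
  "grip": 0.325
}}

```text
time_s: 9.7
tcp_pos: [0.5687, 0.0718, 0.0763]
ee_rot: [3.104, 0.487, 0.0]
ft_force: [1.1, -3.3, 4.1]
gripper_width: 0.321
grip_force: 3.0
```

{"method": "drive_tool", "body": {
  "deltas": [
    [0,0.01,0,0],
    [0,0.01,0,0]
  ],
  "grip": 0.318
}}

```text
time_s: 9.87
tcp_pos: [0.5687, 0.0716, 0.0763]
ee_rot: [-3.104, -0.487, -0.0]
ft_force: [1.6, -1.8, 3.8]
gripper_width: 0.321
grip_force: 2.9
```

{"method": "drive_tool", "body": {
  "deltas": [
    [0,0.01,0,0],
    [0,0.01,0,0]
  ],
  "grip": 0.312
}}

```text
time_s: 10.03
tcp_pos: [0.5688, 0.0713, 0.0763]
ee_rot: [-3.104, -0.487, -0.0]
ft_force: [2.1, -2.9, 4.1]
gripper_width: 0.311
grip_force: 2.9
```

{"method": "drive_tool", "body": {
  "deltas": [
    [0,0.01,0,0],
    [0,0.01,0,0]
  ],
  "grip": 0.307
}}

```text
time_s: 10.2
tcp_pos: [0.5688, 0.0711, 0.0763]
ee_rot: [-3.103, -0.487, 0.0]
ft_force: [2.0, -2.1, 4.0]
gripper_width: 0.314
grip_force: 2.9
```

```bash
python3 rep.py; python3 w.py pics/w5.png
```

```text
t 10.2 local 0.0012 -0.0015 z 0.0763 tooly ang -72.15 g 0.3138078162457542 gf 2.9163279198110104 ft [ 2.   -2.08  3.96]
units [-0.05  2.82 -2.95]
pointer [(-0.0053, 86)]
mark [(-0.0052, 71)]
p2 [(-0.0053, 70)]
m1 [(-0.0052, 35)]
m2 [(-0.0052, 38)]
blk ([[-0.0092, -0.0168], [0.0139, 0.0127]], 3130)
lev ([[-0.0106, -0.0209], [0.0125, 0.0166]], 1289)
```

View pics/w5.png

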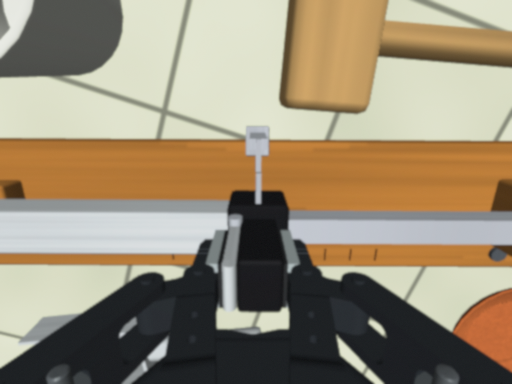

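The pointer is on the mark and the lever is almost flat on the block. I'll continue in tiny steps until the force rises.

{"method": "drive_tool", "body": {
  "deltas": [
    [0,0.01,0,0],
    [0,0.01,0,0]
  ],
  "grip": 0.302
}}

```text
time_s: 10.42
tcp_pos: [0.5689, 0.0709, 0.0763]
ee_rot: [-3.103, -0.487, -0.0]
ft_force: [1.1, -2.6, 4.8]
gripper_width: 0.302
grip_force: 6.3
```

{"method": "drive_tool", "body": {
  "deltas": [
    [0,0.01,0,0],
    [0,0.01,0,0]
  ],
  "grip": 0.298
}}

```text
time_s: 10.58
tcp_pos: [0.569, 0.0707, 0.0764]
ee_rot: [-3.103, -0.487, -0.0]
ft_force: [1.3, -1.1, 5.7]
gripper_width: 0.3
grip_force: 13.0
```

{"method": "drive_tool", "body": {
  "deltas": [
    [0,0.005,0,0],
    [0,0.005,0,0]
  ],
  "grip": 0.294
}}

```text
time_s: 10.75
tcp_pos: [0.569, 0.0706, 0.0764]
ee_rot: [-3.103, -0.487, -0.0]
ft_force: [1.6, -2.2, 5.2]
gripper_width: 0.297
grip_force: 20.0
```

The lever has reached its stop. I'll ease the squeeze back to a moderate level and check.

{"method": "drive_tool", "body": {
  "deltas": [
    [0,0,0,0],
    [0,0,0,0],
    [0,0,0,0],
    [0,0,0,0]
  ],
  "grip": 0.299
}}

```text
time_s: 11.08
tcp_pos: [0.569, 0.0706, 0.0764]
ee_rot: [-3.103, -0.487, -0.0]
ft_force: [1.1, -2.0, 6.6]
gripper_width: 0.299
grip_force: 16.4
```

```bash
python3 rep.py; python3 w.py pics/w6.png; python3 -c "
from h import *
d=dict(np.load('pics/wrist.npz'));cv2.imwrite('pics/w6c.png',cv2.resize(d['pixels'][120:320,190:330],None,fx=3,fy=3,interpolation=0))"
```

```text
t 11.0833 local 0.0013 -0.002 z 0.0764 tooly ang -72.16 g 0.2992080536538595 gf 16.42311751973466 ft [ 1.07 -2.04  6.58]
units [-0.05  2.8  -2.95]
pointer [(-0.0055, 77)]
mark [(-0.0051, 72)]
p2 [(-0.0055, 62)]
m1 [(-0.0052, 35)]
m2 [(-0.0051, 42)]
blk ([[-0.0089, -0.017], [0.0138, 0.0118]], 3034)
lev ([[-0.0107, -0.0209], [0.0125, 0.0157]], 1257)
```

View pics/w6c.png

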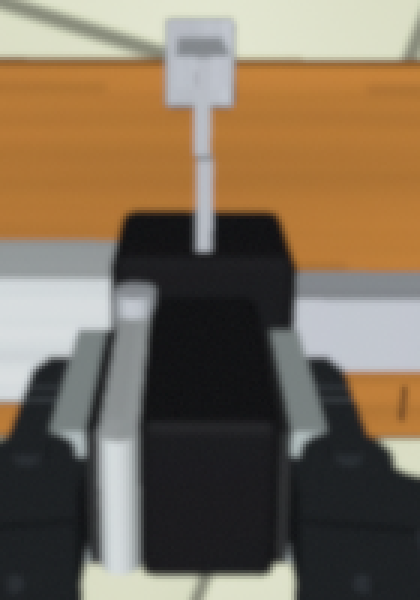

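The lever lies flat against the block between both pads, and the pointer and mark form one line. I'll settle briefly and hand in.

{"method": "drive_tool", "body": {
  "deltas": [
    [0,0,0,0],
    [0,0,0,0],
    [0,0,0,0],
    [0,0,0,0],
    [0,0,0,0]
  ],
  "grip": 0.3
}}

```text
time_s: 11.55
tcp_pos: [0.569, 0.0706, 0.0764]
ee_rot: [-3.103, -0.487, 0.0]
ft_force: [1.1, -1.4, 5.1]
gripper_width: 0.304
grip_force: 13.3
```

```bash
python3 rep.py; python3 w.py | head -2; python3 -c "
from h import *
s=state(); print(s['grip_force'])
if 4<s['grip_force']<24: print(robot.close_job())"
```

```text
t 11.55 local 0.0013 -0.002 z 0.0764 tooly ang -72.16 g 0.30375012017957354 gf 13.293584211160123 ft [ 1.11 -1.4   5.05]
units [-0.05  2.8  -2.95]
pointer [(-0.0056, 77)]
mark [(-0.0051, 72)]
13.29349564876793
the job is handed in; nothing more can be done
None
```

I handed the job in at about 11.6 s, with the leg held about 0.5 mm from the length mark and the lever closed flat against its block under a squeeze of about 13 N (20 N was the highest reading); the verdict was not shown.

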